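Press the last peg of a peg rail home and hold the lever down

TASK

Lay the peg rail whose end peg still stands proud flat on the arbor press's plywood jig, proud peg first, and slide it between the guides and under the ram until it is right up against the end stop, leaving the other things on the bench where they are. Then bring the press lever down until that peg is fully home and the sprung nose under the ram is pushed about half-way (5 mm) into its sleeve - never bottom the nose out, that bruises the peg. Finish while still holding the lever there, so that the glue can grab.

Things in the scene. Friction and masses are not known exactly. Their poses are not given: they have to be found in the camera images.
- rail: peg rail to finish: pale wooden board 260 x 45 x 18 mm (x, y, z) lying flat at the front right, 0.18 kg. Origin: centre of its underside; x along it to the proud-peg end (at the start the end farther from the robot), z up. Three turned pegs, 24 mm wide, 28 tall, on top at x = -85, 0 (both home) and +85. Grip across its width, also astride the middle peg.
- loose_peg (a joint): how far the proud peg at x = +85 mm of the rail has been pushed in (m): 0 = its shoulder stands 8 mm above the board, 0.008 = fully home (a firm stop). A tight glued fit: it takes about 15 N to move and stays where it is left. It starts between 0 and 0.003.
- loose_peg_top (a point): centre of the flat top of the proud peg, 54 mm above the board's underside when the joint is 0, 46 mm when home
- press: small green bench arbor press, fixed, open front towards the robot's right (-y). Origin: on the ram's vertical axis at bench level; x from the open front towards the column, z up, y to the left of someone facing the column. Its head overhangs from x = -29 mm to the column (x = +75), 135 mm above the bench; head top 213 mm, ram top 292 mm.
- jig_mouth (a point): middle of the guides' front end, on the jig's surface. The jig is a plywood board on the press base, 110 mm wide, x = -300 to +65 mm in the press frame, top at z = 34 mm. Two guides, 10 mm high, 51 mm apart, centred on y = 0, run from here (x = -130) to x = +45; short wings flare their mouth from x = -130 to -161.
- jig_stop (a point): middle of the face of the end stop, a 14 mm high block across the jig, at the jig's surface (press frame x = +45, z = 34 mm): with the board's proud-peg end against it, the peg stands right under the nose
- lever (a joint): angle of the press lever (rad): 0 = up at its rest, 0.84 rad above level; grows as the handle goes forward (away from the column) and down; level at 0.84. A return spring lifts it. Each radian drives the ram 20 mm down. Over a home peg the nose touches at 0.80, is 5 mm in at 1.05 to 1.10 and bottoms at about 1.3. About 2 N at the ball at first, 8 N at the hold.
- lever_hinge (a point): point on the lever's axis, in the plane in which the handle swings: press frame x = +22, y = -70, z = 175 mm. The axis is the press's y axis; the handle swings on the far side from the robot.
- handle: the lever's steel bar (13 mm thick) with a black ball of 35 mm diameter at its end; the bar turns freely about its own length. Origin: centre of the ball, 200 mm from lever_hinge (324 mm above the bench when up, about 130 mm at the hold). The ball can be gripped from above with the fingers closing along the press's y axis, or bar or ball pushed.
- nose (a joint): how far the sprung nose is pushed up into its sleeve (m): 0 = fully out, 0.010 = bottomed. Spring 6 N per mm plus 6 N of preload.
- nose_tip (a point): centre of the underside of the nose, a white plastic plunger of 22 mm diameter standing 14 mm out of a dark sleeve of 30 mm diameter at the ram's foot; 96 mm above the bench with the lever up
- finished_rail: bystander: a like rail, all three pegs home, lying at the right edge beyond the rail to be finished, along x; origin under its centre
- mallet: bystander: a wooden mallet 330 mm long and 75 mm high lying at the back right; its head towards the press; origin under the head
- glue: bystander: a white glue bottle 60 mm wide, 170 mm tall, standing at the back; origin under its centre
- tin: bystander: an open steel tin of spare pegs, 90 mm wide, 70 mm tall, near the robot on its left; origin under its centre
- square: bystander: a try square lying near the robot, stock 120 x 30 x 14 mm, blade 180 mm; origin under the middle of the stock
- chisel: bystander: a chisel 265 mm long, 30 mm thick, lying at the back; origin near its middle
- plane: bystander: a wooden plane 240 x 62 mm, 60 mm high, at the left, behind the press's column; origin under its centre

How it is judged:
On the way, in this order (a step that is already met when the one before it is completed fails the run):
1. the rail lies flat on the jig against the end stop, its proud peg under the nose and still proud, the lever still up (horizontal distance between loose_peg_top and nose_tip below 0.007 m and angle between rail's own z axis and vertical below 0.06 rad and horizontal distance between rail and jig_stop below 0.135 m and z of rail in the frame of press below 0.039 m and value of joint loose_peg below 0.0045 m and value of joint lever below 0.25 rad), for 0.2 s.
2. the press has pushed the peg fully home (horizontal distance between loose_peg_top and nose_tip below 0.007 m and angle between rail's own z axis and vertical below 0.06 rad and horizontal distance between rail and jig_stop below 0.135 m and z of rail in the frame of press below 0.039 m and value of joint loose_peg above 0.007 m and value of joint nose above 0.002 m), for 0.2 s.
At the end, for the whole second after the job is handed in: The rail lies flat on the jig, its leading end within 5 mm of the end stop; the once proud peg is under the nose (within 7 mm) and home to within 1 mm; the fingers still hold the lever's bar or ball (over 2 N), at rest, with the nose pushed 3 to 7 mm into its sleeve (horizontal distance between loose_peg_top and nose_tip below 0.007 m and angle between rail's own z axis and vertical below 0.06 rad and horizontal distance between rail and jig_stop below 0.135 m and z of rail in the frame of press below 0.039 m and value of joint loose_peg above 0.007 m and value of joint nose between 0.003 and 0.007 m and contact force between handle and the fingers above 2 N and linear speed of each of handle, rail below 0.02 m/s); the arm keeps its last pose, push and grip.
It fails at once if the nose is bottomed out (pushed in more than 9.3 mm) (value of joint nose above 0.0093 m).
It fails at once if another thing on the bench is moved by more than 30 mm or knocked over (distance of any of mallet, glue, tin, square, chisel, plane, finished_rail from where it was at the start of the episode above 0.03 m or angle between any of glue, tin's own z axis and vertical above 0.5 rad).
It also fails if it takes over 72 s, if anything falls off the work surface, if the arm or the gripper's body presses on something with over 40 N, if the wrist force passes 120 N, or if a joint passes its speed limit or range.

ROBOT

A 6-joint arm with a two-finger parallel gripper is mounted at the origin on the work surface. World frame = base frame: x ahead of the robot, y to its left, z up, the work surface at z = 0. Lengths are in m, angles in rad, forces in N, time in s.
With the tool pointing down it reaches from about 0.375 to 0.925 m from the base axis. Payload 5.7 kg.
Tool frame: the origin (TCP) lies between the finger pads; the fingertips stand ctrl.nose_length ahead of it and the grasp point (between the pads) is the TCP (ctrl.nose_length is the distance from the TCP to the fingertips, in m); z points along the fingers, y is the line along which they close (so a half turn about z gives the same grasp; the last joint's range is limited). The gripper opens to 85 mm and grips with 20 to 120 N. Pads are 22 mm wide; open, the fingers measure 114 mm over their backs; the gripper's body (76 mm by 85 mm) begins 54 mm behind the grasp point. The pads swing forward as they close: fully open they stand 13 mm farther back than shut.
Start: joints at [-1.455, 0.359, 1.51, -0, 1.272, -0.115], TCP at [0.137, -0.584, 0.25] pointing down, gripper open.
Joint ranges: [-2.97, 2.97], [-1.01, 2.36], [0.21, 2.38], [-0.96, 4.11], [0.2, 2.71], [-2.98, 2.98]. Speed limits (rad/s): [2.39, 2.39, 3.14, 3.14, 3.14, 3.14].

INTERFACE

Orientations are given as a unit quaternion [w, x, y, z].
In Python, from rig import ctrl gives the robot as it stands. The module is installed in compiled form; this text tells all that it offers. Calls block until the motion is done:
- ctrl.move_pose(position, orientation): joint-space move of the TCP to a pose.
- ctrl.line_to(position, ori=None, max_speed=0.15, stop_force=None): straight line of the TCP; ori=None keeps the orientation; max_speed is the mean speed in m/s. With stop_force (N) it stops when the force on the tool has changed by that much, and returns True; else False.
- ctrl.movej(angles): joint-space move.
- ctrl.grip(opening, newtons=None): finger opening in m; newtons is the grip in N (None keeps the last); returns when the fingers have stopped.
- ctrl.sleep(seconds).
- ctrl.solve_ik(position, orientation): joint angles nearest the present ones, or None.
- ctrl.get_state(): the state.
- ctrl.read_camera(name): name is "scene" or "top" or "wrist"; returns the picture (384x512x3 uint8, red, green, blue); there is no depth.
- ctrl.calibration(name): a dict with "fx", "fy", "cx", "cy" (pixels), "distortion" ([k1, k2, p1, p2, k3] as OpenCV has them; the pictures are not rectified), "R" (3x3) and "t" (3): a world point X has camera coordinates R X + t; the wrist camera has in their place "hand_eye" (4x4, takes a point from camera to tool coordinates, whose origin is the TCP and whose axes are the flange's). Camera axes: x right, y down, z forward; pixel columns grow to the right and rows downward; lengths in m; the calibration is good to about 2 mm. A picture is of the moment at which its call begins: read the wrist's pose just before it. calibration takes no time and is no camera call.
A pose or a line that the arm cannot do raises ctrl.PlanningError and nothing moves.
- ctrl.hand_in(): hands the job in; it is judged then, once.
The state is a dict: "clock": time; "qpos": joint angles; "joint_vel": joint speeds; "joint_torque": joint torques, N m; "tcp_pos": TCP position; "orientation": TCP orientation; "force": force on the tool from outside, world axes, zero at the start; "moment": the same for the moment, N m; "gripper_width": finger opening in m; "finger_force": force on a finger pad.
Only numpy, scipy, OpenCV 4.12 (cv2) and the standard library are available. Lean on these libraries where they do the work, as an engineer would, in place of code of your own. Each camera call takes 0.05 s, during which the arm holds its last target. There are 200 camera calls.

## Working session

There is one attempt and no reset: what is moved stays moved. The work goes in short steps, each a Python script; the robot and the scene stay as the last script left them, time stands still between calls to the robot, and variables do not carry over. Pictures are saved under pics/ and viewed, at most 13 in all, crops included, and the job is handed in when it is done.

```bash
mkdir -p pics; ls; python3 - <<'E'
from rig import ctrl
import cv2,numpy as np
for n in("scene","top"):
    im=ctrl.read_camera(n); cv2.imwrite(f"pics/{n}0.png",im[:,:,::-1])
    c=ctrl.calibration(n); print(n,{k:np.round(v,4).tolist() for k,v in c.items()})
im=ctrl.read_camera("wrist"); cv2.imwrite("pics/wrist0.png",im[:,:,::-1])
print(ctrl.calibration("wrist"),ctrl.nose_length); print(ctrl.get_state())
E
```

```text
pics
scene {'fx': 452.4799, 'fy': 452.4799, 'cx': 248.9517, 'cy': 190.7401, 'distortion': [-0.0651, 0.0, 0.0, 0.0, 0.0], 'R': [[-0.7719, 0.6356, 0.0132], [0.47, 0.5846, -0.6613], [-0.4281, -0.5043, -0.75]], 't': [0.4748, -0.1132, 2.0123]}
top {'fx': 448.7108, 'fy': 448.7108, 'cx': 252.356, 'cy': 196.2266, 'distortion': [-0.1285, 0.0, 0.0, 0.0, 0.0], 'R': [[0.0251, -0.9994, -0.0227], [-0.9824, -0.0204, -0.1858], [0.1852, 0.027, -0.9823]], 't': [-0.0216, 0.6134, 1.5294]}
{'fx': 276.53458706602186, 'fy': 276.53458706602186, 'cx': 251.74422615495786, 'cy': 184.7013827848767, 'distortion': array([-0.05693123,  0.        ,  0.        ,  0.        ,  0.        ]), 'hand_eye': array([[ 1.09667955e-03, -9.62573761e-01, -2.71017624e-01,
         6.84015087e-02],
       [ 9.99998217e-01,  6.39009001e-04,  1.77694827e-03,
        -6.54361704e-04],
       [-1.53726108e-03, -2.71019089e-01,  9.62572745e-01,
        -1.23569561e-01],
       [ 0.00000000e+00,  0.00000000e+00,  0.00000000e+00,
         1.00000000e+00]])} 0.019
{'clock': 0.15, 'qpos': array([-1.45507766e+00,  3.59361795e-01,  1.51117788e+00, -3.94553871e-05,
        1.27246273e+00, -1.15098156e-01]), 'joint_vel': array([-0.00028607, -0.00284772, -0.00409441, -0.00031225,  0.00021604,
        0.00155666]), 'joint_torque': array([ 2.72327707e-04, -5.28029251e+01, -2.78930479e+01, -2.21690398e-04,
        8.30519915e-03, -9.51279503e-06]), 'tcp_pos': array([ 0.13718827, -0.58361134,  0.24963567]), 'orientation': array([-7.04869139e-04,  9.93346921e-01,  1.15158136e-01, -1.90708724e-05]), 'force': array([-0.49149289,  0.36698983, -0.41393701]), 'moment': array([-0.00316919,  0.01811631, -0.03776086]), 'finger_force': 0.0, 'gripper_width': 0.08505718058141079}
```

View pics/scene0.png

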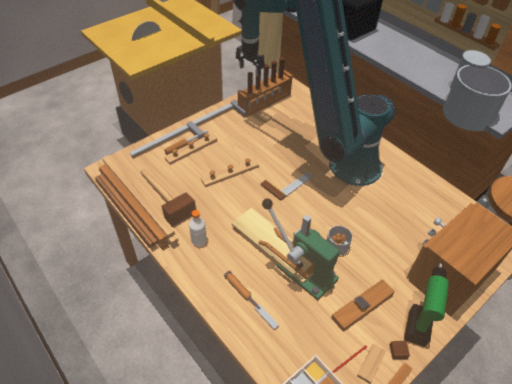

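View pics/top0.png

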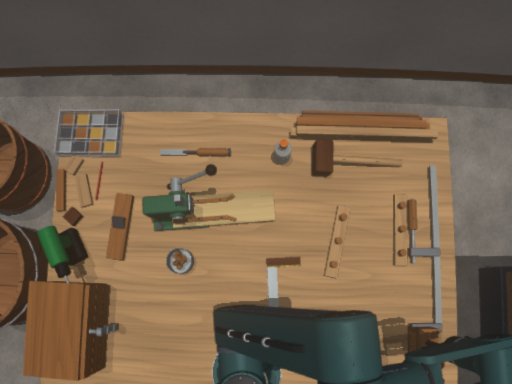

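View pics/wrist0.png

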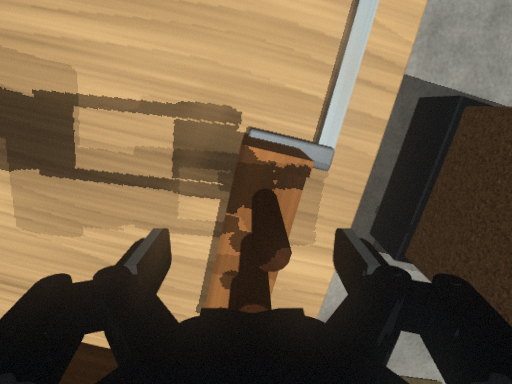

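The scene and top views show the rail to finish at top-view px (338,240), with its far end at about (343,207). The finished rail is at (400,230). The press is at (170,208), with its jig's front edge at about x=274, and the ball is at (211,170). The wrist view shows only bench clutter. Next I'll write helpers, get coarse positions and take wrist views.

```bash
cat > h.py <<'E'
from rig import ctrl
import cv2,numpy as np
from scipy.spatial.transform import Rotation as Ro
def q2R(q): return Ro.from_quat([q[1],q[2],q[3],q[0]]).as_matrix()
def R2q(R): x=Ro.from_matrix(R).as_quat(); return [x[3],x[0],x[1],x[2]]
def down(a):
    "tool pointing down, tool x axis along world angle a (tool y = a-90deg)"
    c,s=np.cos(a),np.sin(a); return R2q(np.array([[c,s,0],[s,-c,0],[0,0,-1.]]))
def cam(name,st=None):
    c=ctrl.calibration(name); K=np.array([[c['fx'],0,c['cx']],[0,c['fy'],c['cy']],[0,0,1]])
    if 'R' in c: R,t=np.array(c['R']),np.array(c['t'])
    else:
        T=np.eye(4);T[:3,:3]=q2R(st['orientation']);T[:3,3]=st['tcp_pos']
        T=np.linalg.inv(T@np.array(c['hand_eye'])); R,t=T[:3,:3],T[:3,3]
    return K,np.array(c['distortion'],float),R,t
def rays(C,px):
    K,d,R,t=C; p=cv2.undistortPoints(np.array(px,float).reshape(-1,1,2),K,d).reshape(-1,2)
    return -R.T@t,np.c_[p,np.ones(len(p))]@R
def plane(C,px,z):
    o,d=rays(C,px); return o+d*((z-o[2])/d[:,2])[:,None]
def tri(obs):
    "obs: [(C,px),...] one point -> least squares point, rms gap"
    A=[];b=[]
    for C,p in obs:
        o,d=rays(C,[p]); d=d[0]/np.linalg.norm(d); P=np.eye(3)-np.outer(d,d); A.append(P);b.append(P@o)
    x=np.linalg.lstsq(np.vstack(A),np.hstack(b),rcond=None)[0]
    return x,np.linalg.norm(np.vstack(A)@x-np.hstack(b))
def proj(C,X):
    K,d,R,t=C; return cv2.projectPoints(np.array(X,float).reshape(-1,3),cv2.Rodrigues(R)[0],t,K,d)[0].reshape(-1,2)
def snap(name,f):
    st=ctrl.get_state(); im=ctrl.read_camera(name)[:,:,::-1].copy(); cv2.imwrite(f"pics/{f}.png",im)
    np.savez(f"pics/{f}.npz",**{k:st[k] for k in('orientation','tcp_pos')}); return im,cam(name,st)
def load(name,f): return cv2.imread(f"pics/{f}.png"),cam(name,dict(np.load(f"pics/{f}.npz")) if name=='wrist' else None)
E
python3 - <<'E'
from h import *
T=cam('top');S=cam('scene')
print('rail ends',plane(T,[(343,207),(331,276)],.018),'fin',plane(T,[(400,230)],.018))
print('jig end mid',plane(T,[(274,209)],.034),'press',plane(T,[(183,207)],.29))
print('ball',tri([(T,(211,170)),(S,(267,203))]))
E
```

```text
rail ends [[ 0.58840172 -0.33478404  0.018     ]
 [ 0.34116076 -0.29053357  0.018     ]] fin [[ 0.50850491 -0.54119638  0.018     ]]
jig end mid [[ 0.57341174 -0.08525272  0.034     ]] press [[0.53250504 0.19434845 0.29      ]]
ball (array([0.63958504, 0.11127961, 0.323172  ]), np.float64(0.0019239074902959099))
```

```bash
python3 - <<'E'
from h import *
ctrl.move_pose([.42,-.30,.32],down(-.18)); ctrl.sleep(.2); a,_=snap('wrist','r1')
ctrl.move_pose([.52,-.32,.32],down(-.18)); ctrl.sleep(.2); b,_=snap('wrist','r2')
ctrl.move_pose([.55,-.20,.33],down(np.pi/2)); ctrl.sleep(.2); c,_=snap('wrist','j1')
ctrl.move_pose([.53,-.10,.33],down(np.pi/2)); ctrl.sleep(.2); d,_=snap('wrist','j2')
m=np.vstack([np.hstack([a,b]),np.hstack([c,d])]); cv2.imwrite('pics/m1.png',cv2.resize(m,(800,600),interpolation=cv2.INTER_AREA))
print(ctrl.get_state()['clock'],ctrl.get_state()['qpos'])
E
```

```text
5.025 [-3.16002939e-01  2.07161308e-01  1.52625348e+00 -1.86610605e-04
  1.40802141e+00 -3.14647132e-01]
```

View pics/m1.png

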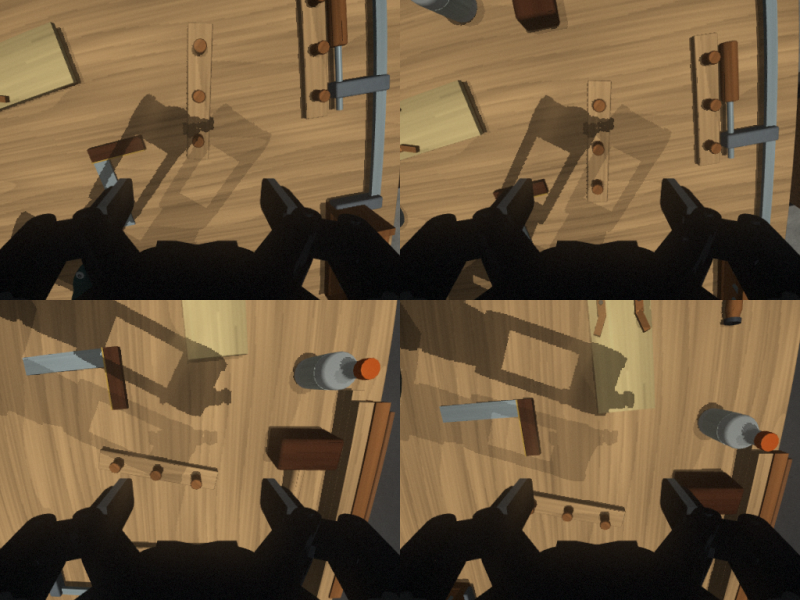

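Top row: the rail's three pegs are at about (256,60), (254,123) and (253,180) full-resolution px in r1. Bottom row: the jig's front is at the top edge, so I need a view further forward. I'll take that and crop the rail views.

```bash
python3 - <<'E'
from h import *
ctrl.move_pose([.53,.0,.40],down(np.pi/2)); ctrl.sleep(.2); c,_=snap('wrist','j3')
ctrl.move_pose([.53,-.06,.40],down(np.pi/2)); ctrl.sleep(.2); d,_=snap('wrist','j4')
a,_=load('wrist','r1');b,_=load('wrist','r2')
A=cv2.resize(a[20:210,200:330],None,fx=2,fy=2); B=cv2.resize(b[90:280,190:320],None,fx=2,fy=2)
J=c[0:190,160:400]; K=d[0:190,160:400]
m=np.hstack([A,B,np.vstack([J,K])]); print(m.shape); cv2.imwrite('pics/m2.png',m); print(ctrl.get_state()['clock'])
E
```

```text
(380, 760, 3)
6.4333
```

View pics/m2.png

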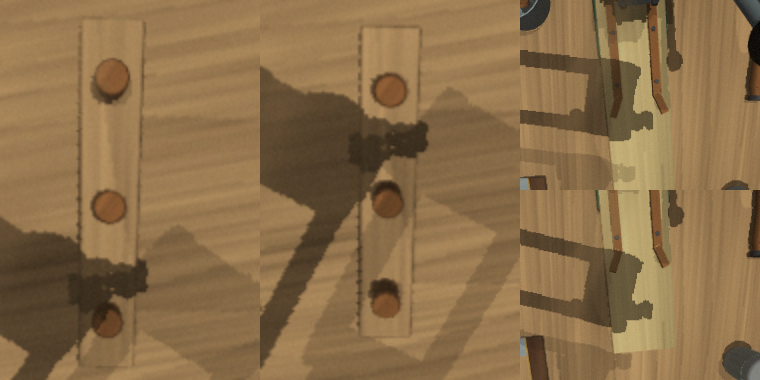

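```bash
python3 - <<'E'
from h import *
C1=load('wrist','r1')[1];C2=load('wrist','r2')[1]
for n,p,q in [('proud',(256,58),(255,134.5)),('mid',(254,123),(254,190.5)),('near',(253.5,180.5),(253,242)),
 ('FL',(240.5,29.5),(240.5,103.5)),('FR',(272,31),(270,104.5)),('NL',(240,202.5),(240,257)),('NR',(266.5,203),(265,258.5))]:
    X,g=tri([(C1,p),(C2,q)]); z=.046 if n in('mid','near') else (.052 if n=='proud' else .018)
    print(n,X.round(4),round(g,4),plane(C1,[p],z)[0,:2].round(4),plane(C2,[q],z)[0,:2].round(4))
c,_=load('wrist','j3');d,_=load('wrist','j4')
m=np.hstack([cv2.resize(c[0:130,230:330],None,fx=4,fy=4,interpolation=2),cv2.resize(d[0:130,230:330],None,fx=4,fy=4,interpolation=2)])
cv2.imwrite('pics/m3.png',m);print(m.shape)
E
```

```text
proud [ 0.5487 -0.3298  0.0484] 0.0 [ 0.5481 -0.3296] [ 0.549  -0.3298]
mid [ 0.4647 -0.3127  0.0395] 0.001 [ 0.4652 -0.312 ] [ 0.4666 -0.3136]
near [ 0.3831 -0.2968  0.0473] 0.0004 [ 0.3828 -0.2965] [ 0.3824 -0.297 ]
FL [ 0.5945 -0.3164  0.0174] 0.0001 [ 0.5944 -0.3163] [ 0.5945 -0.3165]
FR [ 0.5853 -0.3596  0.0152] 0.0002 [ 0.5846 -0.3594] [ 0.5853 -0.3593]
NL [ 0.3419 -0.2668  0.0151] 0.0001 [ 0.3429 -0.2671] [ 0.3436 -0.2672]
NR [ 0.3364 -0.3096  0.0238] 0.0001 [ 0.3343 -0.3094] [ 0.3329 -0.3094]
(520, 800, 3)
```

View pics/m3.png

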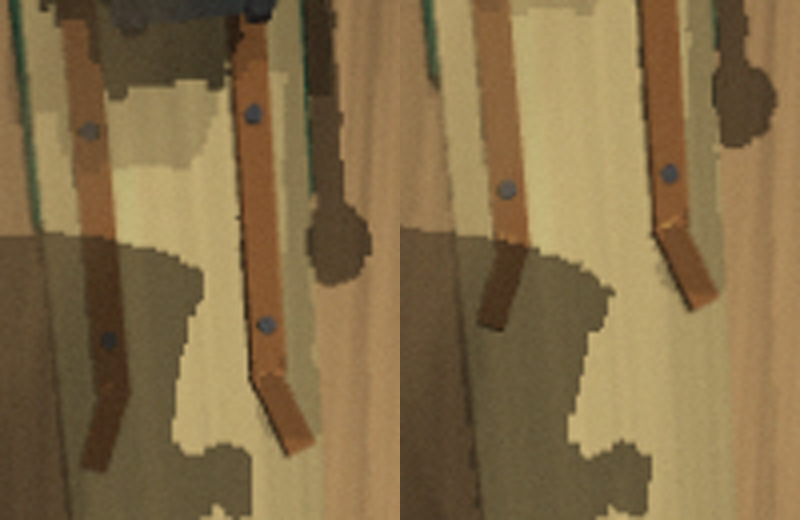

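The crops show the guides' bends (inner top edges): in j3 the left is at (131,388) and the right at (250,378), in j4 the left is at (128,243) and the right at (254,232). All four are 4x crop pixels with origin (230,0).

```bash
python3 - <<'E'
from h import *
C3=load('wrist','j3')[1];C4=load('wrist','j4')[1]
f=lambda u,v:(230+u/4-.375,v/4-.375)
P={}
for n,p,q in [('LB',(131,388),(128,243)),('RB',(250,378),(254,232)),('screwL',(108,341),(108,190)),('screwR',(267,325),(270,174))]:
    X,g=tri([(C3,f(*p)),(C4,f(*q))]); print(n,X.round(4),round(g,4),plane(C3,[f(*p)],.044)[0,:2].round(4),plane(C4,[f(*q)],.044)[0,:2].round(4))
for C,l,r in [(C3,[(104,90),(130,385)],[(232,60),(250,378)]),(C4,[(113,20),(128,240)],[(238,20),(254,232)])]:
    for e in(l,r):
        x=plane(C,[f(*k) for k in e],.044); d=x[0]-x[1]; print('edge',x[:,:2].round(4).tolist(),np.degrees(np.arctan2(d[1],d[0])).round(2))
# press ram top / ball triangulated again via nozzle: ball in top/scene by dark mask
im=cv2.imread('pics/top0.png');C=cam('top')
print('ball px pred',proj(C,[.6396,.1113,.3232]),proj(cam('scene'),[.6396,.1113,.3232]))
for n,(u,v) in(('top',(211,170)),('scene',(267,203))):
    im=cv2.imread(f'pics/{n}0.png'); s=im[v-14:v+14,u-14:u+14].max(2)<70
    k,lab,st,ce=cv2.connectedComponentsWithStats(s.astype(np.uint8)); i=1+st[1:,4].argmax(); print(n,st[i],ce[i]+[u-14,v-14])
E
```

```text
LB [0.5463 0.085  0.031 ] 0.0007 [0.5464 0.0845] [0.5454 0.083 ]
RB [0.5973 0.0891 0.034 ] 0.0004 [0.5956 0.0886] [0.5962 0.0875]
screwL [0.537  0.1032 0.0425] 0.0003 [0.5368 0.1031] [0.5372 0.103 ]
screwR [0.6022 0.1098 0.0421] 0.0 [0.6019 0.1096] [0.6019 0.1094]
edge [[0.5349, 0.1978], [0.546, 0.0857]] 95.64
edge [[0.5849, 0.2089], [0.5956, 0.0886]] 95.12
edge [[0.5388, 0.1652], [0.5453, 0.0841]] 94.62
edge [[0.5874, 0.1656], [0.5962, 0.0875]] 96.38
ball px pred [[210.64194204 170.2864287 ]] [[266.58000018 202.92504023]]
top [ 9  9 10 10 81] [210.45679012 169.60493827]Traceback (most recent call last):
  File "<stdin>", line 15, in <module>
ValueError: attempt to get argmax of an empty sequence
```

```bash
cat >> h.py <<'E'
PY=np.radians(95.4); O=np.array([.5587,.2153]); PX=np.array([np.cos(PY),np.sin(PY)]); PYv=np.array([-PX[1],PX[0]])
def P(x,y,z): return [*(O+x*PX+y*PYv),z]
def toP(p): d=np.array(p[:2])-O; return np.array([d@PX,d@PYv,p[2]])
E
python3 - <<'E'
from h import *
a=-.1964; g=np.array([.4645,-.3129])-.105*np.array([np.cos(a),np.sin(a)])
ctrl.move_pose([*g,.12],down(a)); ctrl.line_to([*g,.022],max_speed=.1,stop_force=15)
ctrl.grip(.03,80); s=ctrl.get_state(); print(s['tcp_pos'],s['gripper_width'],s['finger_force'],s['force'])
ctrl.line_to([*(g+[.02,.02]),.2],max_speed=.12)
ctrl.move_pose([.45,-.186,.2],down(PY)); ctrl.line_to(P(-.403,0,.11)); ctrl.sleep(.2)
s=ctrl.get_state(); print(s['clock'],s['tcp_pos'],s['gripper_width'],s['force'],s['moment'])
a,_=snap('wrist','h1'); b,_=snap('scene','h2')
cv2.imwrite('pics/m4.png',np.hstack([a[:300,140:440],cv2.resize(b[120:280,170:350],None,fx=1.875,fy=1.875)]))
E
```

```text
[ 0.36167695 -0.29261418  0.02284199] 0.042693658164368896 81.3409173488617 [-1.86872684  1.36554277 10.15575837]
14.125 [ 0.59633616 -0.186046    0.11056738] 0.042793905762101625 [ 0.30429269  0.19373736 -1.69669877] [-0.22094176  0.03293071  0.01442968]
```

View pics/m4.png

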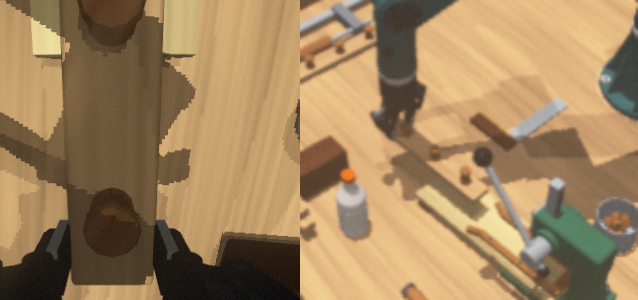

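The rail is held squarely and roughly level, and points at the jig's mouth. In the wrist crop the jig's front is at (32-195,55), nearly symmetrical about the board. Next I'll lower it and slide it in.

```bash
python3 - <<'E'
from h import *
r=ctrl.line_to(P(-.403,0,.056),max_speed=.05,stop_force=6); s=ctrl.get_state(); print('down',r,s['tcp_pos'][2],s['force'],s['moment'])
z=s['tcp_pos'][2]
for x in(-.36,-.30):
    r=ctrl.line_to(P(x,0,z),max_speed=.06,stop_force=15); s=ctrl.get_state(); print(r,toP(s['tcp_pos']),s['force'],s['moment'],s['clock'])
    if r: break
a,_=snap('wrist','s1'); b,_=snap('scene','s2')
cv2.imwrite('pics/m5.png',np.hstack([a[:300,140:440],cv2.resize(b[120:280,170:350],None,fx=1.875,fy=1.875,interpolation=2)]))
E
```

```text
down False 0.05636683311118425 [-2.15127575 -0.21099308  0.65819331] [0.12227637 0.29870043 0.22684053]
False [-3.59067924e-01 -1.76511390e-04  5.63657910e-02] [1.31441797 3.96356239 3.02666428] [ 0.66767882 -0.23787939 -0.07867329] 16.325
False [-0.3008589  -0.00046802  0.0568933 ] [ 0.81334591 -2.13992471  6.06880678] [-0.29342957  0.02257055  0.13554621] 17.475
```

View pics/m5.png

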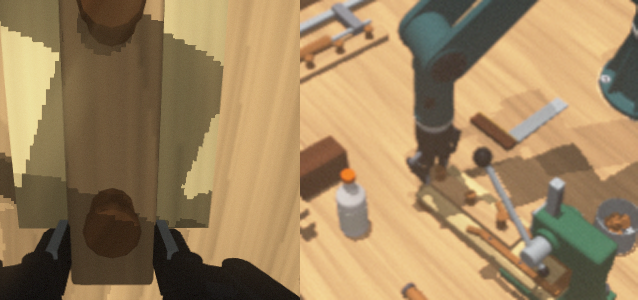

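The rail is flat between the guides, and the middle and proud pegs are ahead of the gripper towards the ram. I'll push it on to the stop.

```bash
python3 - <<'E'
from h import *
z=.0568
for x,f in((-.215,15),(-.18,14)):
    r=ctrl.line_to(P(x,0,z),max_speed=.05,stop_force=f); s=ctrl.get_state(); print(r,toP(s['tcp_pos']),s['force'],s['moment'],s['gripper_width'],s['clock'])
    if r: break
a,_=snap('wrist','t1'); b,_=snap('scene','t2'); c,_=snap('top','t3')
cv2.imwrite('pics/m6.png',np.hstack([a[:300,140:440],cv2.resize(b[150:310,220:380],(300,300),interpolation=2)]))
E
```

```text
False [-2.15047297e-01 -8.04167130e-05  5.68886386e-02] [ 1.12215232 -3.07087251  4.37209241] [-0.55844235 -0.13111096  0.03955252] 0.04273361686699451 19.425
True [-0.18930727 -0.00058074  0.05691213] [ 0.83305349 -2.4390284   1.84817745] [-0.31720019 -0.03378542 -0.00208074] 0.04293544778377528 19.9833
```

View pics/m6.png

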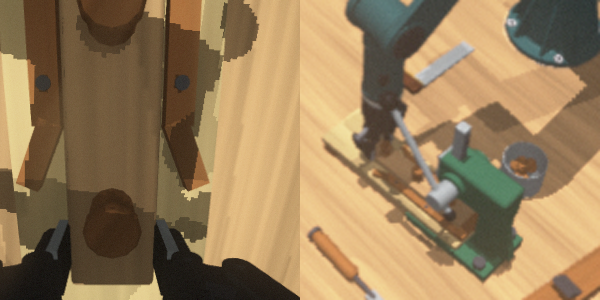

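The rail is seated. It stopped at press x = -0.189, where -0.190 was expected, and it lies centred between the guides. I'll give it a last nudge, let go, back off and view the ball from above.

```bash
python3 - <<'E'
from h import *
r=ctrl.line_to(P(-.185,0,.0568),max_speed=.03,stop_force=12); s=ctrl.get_state(); print(r,toP(s['tcp_pos']),s['force'])
ctrl.grip(.085); ctrl.line_to(P(-.19,0,.14),max_speed=.12); ctrl.line_to(P(-.28,0,.42),max_speed=.25)
b=P(-.111,-.07,.44); ctrl.move_pose([b[0],b[1]-.06,.44],down(PY)); ctrl.sleep(.2); a,_=snap('wrist','b1')
ctrl.move_pose(b,down(PY)); ctrl.sleep(.2); c,_=snap('wrist','b2')
print(ctrl.get_state()['clock'])
cv2.imwrite('pics/m7.png',np.hstack([a,c])[:300,:][:, :].copy() if 0 else cv2.resize(np.hstack([a[:300],c[:300]]),(800,234)))
E
```

```text
True [-0.18931468 -0.00066079  0.05691919] [ 0.58375093 -2.74828428  3.19555545]
24.425
```

View pics/m7.png

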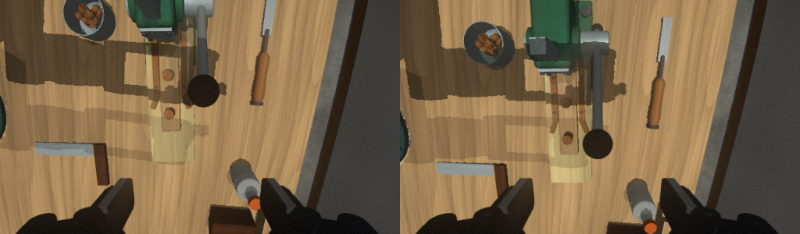

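Both wrist views show the ball, at about (260,115) px in b1 and (253,184) in b2. The rail lies in the jig with its middle and near pegs at about (215,96) and (216,146) in b1. I'll refine the ball position, check the rail and then grip.

```bash
python3 - <<'E'
from h import *
i1,C1=load('wrist','b1');i2,C2=load('wrist','b2'); px=[]
for im,(u,v) in((i1,(260,115)),(i2,(253,184))):
    s=(im[v-26:v+27,u-26:u+27].max(2)<60).astype(np.uint8); s=cv2.morphologyEx(s,cv2.MORPH_OPEN,np.ones((15,15),np.uint8))
    k,l,st,ce=cv2.connectedComponentsWithStats(s); i=1+st[1:,4].argmax(); px.append(ce[i]+[u-26,v-26]); print(st[i],px[-1])
X,g=tri([(C1,px[0]),(C2,px[1])]); print('ball',X.round(4),toP(X).round(4),g.round(4))
for C,p in((C1,(215,96)),(C1,(216,146)),(C2,(214,177))): print(toP(plane(C,[p],.08)[0]).round(4))
E
```

```text
[   7    8   39   39 1313] [259.73571973 115.89413557]
[   9    9   35   35 1068] [252.78838951 184.08146067]
ball [0.6391 0.1126 0.3254] [-0.1098 -0.0704  0.3254] 0.0003
[-0.0848 -0.0018  0.08  ]
[-0.1688 -0.0007  0.08  ]
[-0.1655 -0.0016  0.08  ]
```

```bash
python3 - <<'E'
from h import *
print(ctrl.line_to(P(-.111,-.0702,.327),max_speed=.08,stop_force=8))
ctrl.grip(.03,30); ctrl.sleep(.2)
s=ctrl.get_state(); print(toP(s['tcp_pos']),s['gripper_width'],s['finger_force'],s['force'],s['clock'])
E
```

```text
False
[-0.11104354 -0.07043832  0.3272801 ] 0.03327132093989877 29.689275920391083 [ 0.21986588 -1.70923133  2.26681913] 26.725
```

```bash
python3 - <<'E'
from h import *
B=lambda t:np.array([.022-.2*np.cos(.84-t),-.0702,.175+.2*np.sin(.84-t)])
o=np.array([-.111,-.0702,.327])-B(0); o[1]=0
for t in [*np.arange(.1,1.01,.1),1.05,1.08]:
    p=B(t)+o; ctrl.line_to(P(*p),max_speed=.05); s=ctrl.get_state()
    print(round(t,2),toP(s['tcp_pos']).round(4),(toP(s['tcp_pos'])-p).round(4),s['force'].round(1),round(s['finger_force'],1),round(s['gripper_width'],4),round(s['clock'],1))
ctrl.sleep(.5); print(ctrl.get_state()['force'])
a,C=snap('wrist','e1'); b,D=snap('scene','e2'); c,T=snap('top','e3')
cv2.imwrite('pics/m8.png',np.hstack([a[:360,80:440],cv2.resize(b[150:310,220:380],(360,360),interpolation=2)]))
E
```

```text
0.1 [-0.1255 -0.0704  0.3129] [-0.0003 -0.0002 -0.    ] [ 0.6 -0.4  4.5] 29.9 0.0331 27.3
0.2 [-0.138  -0.0703  0.2976] [-0.     -0.0001  0.0001] [ 1.1 -0.9  3.2] 30.1 0.0333 27.8
0.3 [-0.1489 -0.0703  0.281 ] [ 0.0001 -0.0001  0.0001] [ 1.6 -1.4  4. ] 30.3 0.0331 28.4
0.4 [-0.1584 -0.0703  0.2633] [ 0.0001 -0.0001  0.0001] [1.3 0.1 4.1] 30.5 0.0335 28.9
0.5 [-0.166  -0.0704  0.245 ] [ 0.0001 -0.0002  0.0002] [ 1.7 -0.7  4.7] 30.8 0.0334 29.5
0.6 [-0.1717 -0.0704  0.2261] [ 0.     -0.0002  0.0005] [ 2.5 -1.2  5.1] 31.2 0.0331 30.0
0.7 [-0.1755 -0.0705  0.2066] [ 0.     -0.0003  0.0006] [ 1.2 -1.7  5.9] 31.5 0.0333 30.6
0.8 [-0.1774 -0.0705  0.1867] [-0.     -0.0003  0.0007] [ 2.6 -1.7  5.1] 31.9 0.033 31.1
0.9 [-0.1772 -0.0705  0.1668] [-0.0001 -0.0003  0.0007] [ 1.6 -1.9  5.8] 32.2 0.0331 31.7
1.0 [-0.1752 -0.0706  0.1472] [-0.0003 -0.0004  0.001 ] [ 0.6 -3.7  6.9] 32.5 0.0328 32.2
1.05 [-0.1734 -0.0706  0.1374] [-0.0003 -0.0004  0.001 ] [ 1.9 -3.   7.6] 32.8 0.0335 32.6
1.08 [-0.1723 -0.0709  0.1316] [-0.0005 -0.0007  0.0011] [ 0.8 -4.6  7.9] 32.9 0.0331 32.8
[ 0.92039747 -4.14328586  8.34055087]
```

View pics/m8.png

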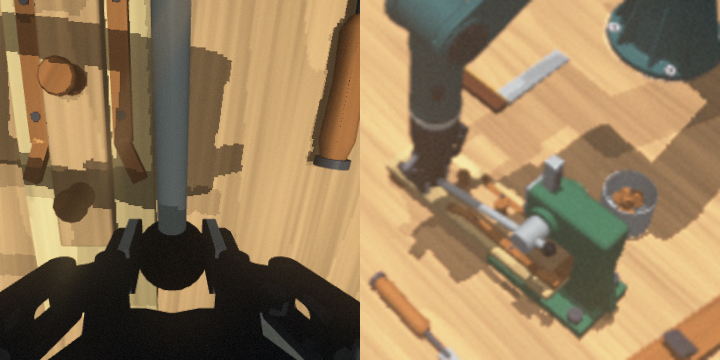

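The wrist view shows the ball between the pads at about (250,255) full px, with the bar running straight to the hub and the rail still in its guides. I'll check that the ball's pixel matches the lever angle I want.

```bash
python3 - <<'E'
from h import *
B=lambda t:np.array([.022-.2*np.cos(.84-t),-.0704,.175+.2*np.sin(.84-t)])
C=load('wrist','e1')[1]
for t in(.95,1.0,1.05,1.08,1.15): print(t,proj(C,P(*B(t))).round(1),proj(C,P(*(B(t)+[.015,0,.0175]))).round(1))
print('midpeg',toP(plane(C,[(80+62,76)],.08)[0]).round(4))
E
```

```text
0.95 [[251.3 284.3]] [[251.4 278.7]]
1.0 [[251.3 268.8]] [[251.4 260.5]]
1.05 [[251.3 254.4]] [[251.4 244.2]]
1.08 [[251.3 246.3]] [[251.4 235. ]]
1.15 [[251.3 228.4]] [[251.3 215.3]]
midpeg [-0.0847 -0.0045  0.08  ]
```

```bash
python3 - <<'E'
from h import *
s=ctrl.get_state(); print(s['clock'],s['finger_force'],abs(s['joint_vel']).max()); print(ctrl.hand_in())
E
```

```text
33.4917 32.85611271858215 0.003526349189541845
the job is handed in; nothing more can be done
None
```

I handed the job in at 33.5 s: the rail is against the end stop, and the gripper is holding the lever at about 1.05–1.08 rad, which by the given figures puts the peg home and the nose about 5 mm in; neither was measured directly, and the hand-in returned no verdict.

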